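# Gauge a fired stoneware axle pin, go then no-go

### The job

Check the fired stoneware pin on the gauge: starting in front of the green jaws, slide it upright through the green go gap, then on against the red no-go jaws, pressing lightly but firmly enough (about 5 N) for half a second or more to see that they stop it, never pushing hard anywhere in the gauge. Then stand it upright in the hole of the wooden rack and let go. Do not tip the pin over, and leave the mug, the bowl and the clay cat where they are.

Things in the scene. Friction and masses are not known exactly. Their poses are not given: they have to be found in the camera images.
- pin_center (a point): centre of the loose pin: a glazed stoneware round rod, 24 mm diameter, 90 mm tall, about 0.1 kg, standing upright on a square buff kiln batt (110 mm square, 12 mm thick, fixed). Lower 58 mm blue, upper end cream. The point is on its axis, half-way up (45 mm above its foot); z along the axis
- gauge: base of the gap gauge, fixed: aluminium plate, top 8 mm above the table. Origin on the table under the channel; z up, +x along the channel the way the pin is pushed (green jaws, then red). Plate x -85 to +100, y -55 to +55 mm, open above; x -85 to -30 is the entry. The pin's foot runs just above or lightly on the plate. More than 20 N between pin and gauge spoils the check
- go_gap (a point): middle of the green go gap, on the base plate's top; axes as the gauge (at its x = -19 mm). Two square-edged green blocks, no lead-in, at gauge x -30 to -8 mm; gap 26 mm, centred on y = 0
- rack_hole0 (a point): centre of the mouth of the one round blind hole (30 mm diameter, 25 mm deep, slightly chamfered) in the top of the wooden pin rack, a fixed block 85 mm square and 35 mm high; the mouth is at its top face. The pin seated in it has its centre 20 mm above this point
- mug: dark green mug, 76 mm across, 85 mm high, loose; origin at its foot
- bowl: terracotta bowl, 104 mm across, 50 mm high, loose; origin at its foot
- cat: small grey clay cat, 45 mm across, 77 mm high, loose; origin at its foot
- jaws: the four rigid jaw blocks on the plate, with the gauge's origin and axes, all 22 mm long, 30 mm wide, tops 36 mm above the table. Red no-go pair: gap 20 mm, centred on y = 0, too narrow for the pin; clamped each time at another, unmeasured place: its entrance is between gauge x +26 and +60 mm, so the pin's axis is stopped somewhere between +19 and +54 mm: find it by feel (or by eye)
There are look-alikes about, which are no part of the job. Of the things that look like the part that bears pin_center, the larger one is meant.

How it is judged:
On the way, in this order (a step that is already met when the one before it is completed fails the run):
1. the pin is upright and low in the entry, in front of the green jaws (x of pin_center in the frame of gauge between -0.09 and -0.035 m and y of pin_center in the frame of gauge between -0.012 and 0.012 m and z of pin_center in the frame of gauge below 0.066 m and angle between pin_center's own z axis and vertical below 0.2 rad), for 0.05 s.
2. the pin is in the green go gap, low between its jaws (x of pin_center in the frame of gauge between -0.028 and -0.008 m and y of pin_center in the frame of gauge between -0.003 and 0.003 m and z of pin_center in the frame of gauge below 0.066 m and angle between pin_center's own z axis and vertical below 0.2 rad), for 0.05 s.
3. beyond the go gap, the pin is pressed upright with more than 2.5 N for 0.3 s against the red no-go jaws, which stop it (contact force between pin and jaws above 2.5 N and x of pin_center in the frame of gauge between 0.012 and 0.06 m and y of pin_center in the frame of gauge between -0.004 and 0.004 m and z of pin_center in the frame of gauge below 0.066 m and angle between pin_center's own z axis and vertical below 0.2 rad), for 0.3 s.
At the end, for the whole second after the job is handed in: the pin stands upright (within 0.12 rad) and at rest in the hole of the rack, fully down (its centre less than 23 mm above the mouth and within 8 mm of its centre), released (horizontal distance between pin_center and rack_hole0 below 0.008 m and z of pin_center in the frame of rack_hole0 below 0.023 m and angle between pin_center's own z axis and vertical below 0.12 rad and linear speed of pin below 0.02 m/s); the robot touches nothing.
It fails at once if the pin is pushed against the gauge with more than 20 N (contact force between pin and gauge above 20 N).
It fails at once if the pin is tipped over (more than 0.6 rad) (angle between pin_center's own z axis and vertical above 0.6 rad).
It fails at once if the mug, the bowl or the cat is shifted by more than 15 mm (distance of any of mug, bowl, cat from where it was at the start of the episode above 0.015 m).
It also fails if it takes over 72 s, if anything falls off the work surface, if the arm or the gripper's body presses on something with over 40 N, if the wrist force passes 120 N, or if a joint passes its speed limit or range.

### The arm

A 7-joint arm with a two-finger parallel gripper is mounted at the origin on the work surface. World frame = base frame: x ahead of the robot, y to its left, z up, the work surface at z = 0. Lengths are in m, angles in rad, forces in N, time in s.
With the tool pointing down it reaches from about 0.4 to 0.85 m from the base axis. Payload 10.4 kg.
Tool frame: the origin (TCP) lies between the finger pads; the fingertips stand ahead of it and the grasp point (between the pads) lies 5 mm behind it (manip.tip_extent is the z of the fingertips in the tool frame, in m); z points along the fingers, y is the line along which they close (so a half turn about z gives the same grasp; the last joint's range is limited). The gripper opens to 85 mm and grips with 20 to 120 N. Pads are 22 mm wide; open, the fingers measure 114 mm over their backs; the gripper's body (76 mm by 85 mm) begins 54 mm behind the grasp point. The pads swing forward as they close: fully open they stand 13 mm farther back than shut.
Start: joints at [-1.244, 0.332, -0.065, 1.46, 0.022, 1.35, -0.088], TCP at [0.214, 0.587, 0.215] pointing down, gripper open.
Joint ranges: [-2.6, 2.6], [-0.5, 2.12], [-1.47, 1.34], [0.16, 2.42], [-1.27, 4.41], [0.06, 2.06], [-2.6, 2.6]. Speed limits (rad/s): [2.22, 2.22, 2.79, 2.79, 3.14, 3.14, 3.14].

### API

Orientations are given as a unit quaternion [x, y, z, w].
In Python, from workcell import status, viewer, manip gives the robot as it stands.
- The arm moves only by the tool play_rows, never from a script. Its argument "plan" is one flat list of numbers, 7 for each row, row after row: the turn, a rotation vector about the tool's x, y, z in degrees, then the shift along the tool's x, y, z in m, then the opening, from 0 (shut) to 1 (fully open). In form: [ax, ay, az, dx, dy, dz, grip, ax, ay, az, dx, dy, dz, grip, ...]. A call has 1 to 20 rows; each row is the pose to reach, as a shift and turn from the pose commanded when the call began, along the tool's axes at that moment; what a row does not reach only later rows make up. A row lasts 1/8 s, in which the tool goes at most 62.5 mm and 10.7 degrees, less where a joint would pass 70% of its speed; a pose out of reach is approached as far as the arm can. A call with a gripper value outside its range is refused whole. The fingers move at their own pace and stop on an object; "squeeze" is the grip in N (left out, the last holds). Time passes only in rows, so rows that repeat a pose let the fingers close. It gives the time, the measured TCP pose, the force, the opening and the grip force at its end, in the units of the state.
- status.get_obs(): the state, without advancing time (a new reading comes with each control period).
- viewer.camera(name): name is "side" or "top"; returns the picture (400x640x3 uint8, red, green, blue); there is no depth.
- viewer.camera_model(name): a dict with "fx", "fy", "cx", "cy" (pixels), "R" (3x3) and "t" (3): a world point X has camera coordinates R X + t. Camera axes: x right, y down, z forward; pixel columns grow to the right and rows downward; lengths in m; the calibration is good to about 2 mm. A picture is of the moment at which its call begins. camera_model takes no time and is no camera call.
- manip.hand_in(): hands the job in; it is judged then, once.
The state is a dict: "clock": time; "joint_pos": joint angles; "joint_velocities": joint speeds; "tau": joint torques, N m; "position": TCP position; "ee_rot": TCP orientation; "ft_force": force on the tool from outside, world axes, zero at the start; "torque": the same for the moment, N m; "grip_width": opening from 0.0 (shut) to 1.0 (fully open); "grasp_force": force on a finger pad.
Only numpy, scipy, OpenCV 4.12 (cv2) and the standard library are available. Lean on these libraries where they do the work, as an engineer would, in place of code of your own. Each camera call takes 0.05 s, during which the arm holds its last target. There are 200 camera calls.

## Working session

There is one attempt and no reset: what is moved stays moved. The work goes in short steps, Python scripts to look and compute and a tool call to move; the robot and the scene stay as the last step left them, time stands still between calls to the robot, and variables do not carry over. Pictures are saved under pics/ and viewed, at most 14 in all, crops included, and the job is handed in when it is done.

Besides the shell and the picture viewer there is one more tool, called as a command line: name --argument value ..., lists and objects as JSON in quotes. play_rows: Moves the arm, as the interface text tells. Its arguments: {"type":"object","properties":{"plan":{"type":"array","items":{"type":"number"}},"squeeze":{"type":"number"}},"required":["plan"]}

```bash
mkdir -p pics
python3 - <<'E'
from workcell import status, viewer, manip
import cv2,numpy as np
np.set_printoptions(precision=4,suppress=True)
for n in("top","side"):
    cv2.imwrite(f"pics/{n}0.png",viewer.camera(n)[:,:,::-1])
    m=viewer.camera_model(n);print(n,{k:np.array(v).round(4).tolist() for k,v in m.items()})
print(status.get_obs(),manip.tip_extent)
E
```

```text
top {'fx': 518.7999, 'fy': 518.7999, 'cx': 317.4948, 'cy': 191.4744, 'R': [[0.015, -0.9999, -0.004], [-0.9854, -0.0141, -0.1699], [0.1698, 0.0065, -0.9855]], 't': [0.0031, 0.5196, 1.1929]}
side {'fx': 389.9075, 'fy': 389.9075, 'cx': 316.394, 'cy': 205.0399, 'R': [[0.8182, -0.575, -0.0046], [-0.3082, -0.4317, -0.8477], [0.4854, 0.695, -0.5304]], 't': [-0.4227, 0.2223, 0.5873]}
{'clock': 0.1, 'joint_pos': array([-1.2436,  0.3328, -0.0647,  1.4609,  0.0216,  1.3499, -0.0885]), 'joint_velocities': array([ 0.0007, -0.0008, -0.002 , -0.0015,  0.0006,  0.0012, -0.0006]), 'tau': array([  0.0012, -62.6744,   0.049 , -39.2432,   0.0163,   0.0069,
         0.    ]), 'position': array([0.2141, 0.5868, 0.2142]), 'ee_rot': array([ 0.174 ,  0.9847, -0.0007, -0.0001]), 'ft_force': array([ 0.6195, -0.8899, -0.2246]), 'torque': array([0.0047, 0.0199, 0.0111]), 'grasp_force': 0.0, 'grip_width': 0.9992683768426348} 0.014
```

View pics/top0.png

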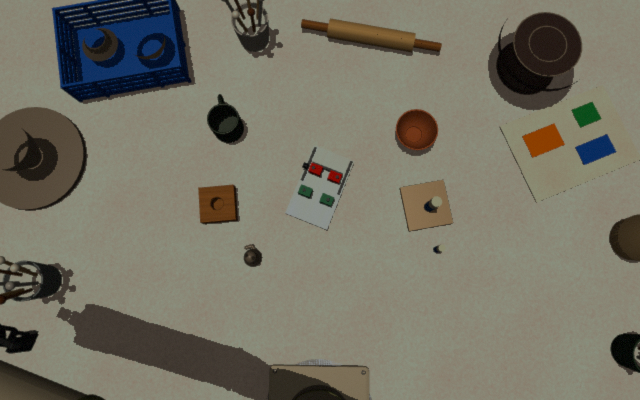

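View pics/side0.png

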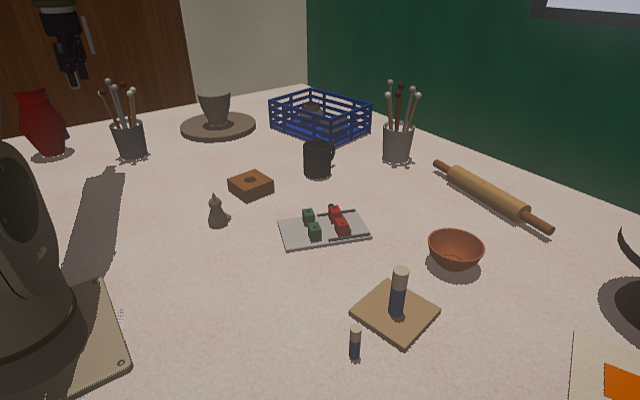

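Candidates for the pin: the blue/cream rod on the buff batt, with its top at top-view (433,203) and side (398,290), and a smaller twin on the table at top (437,249) and side (355,343). The rod on the batt is the larger one and matches "on a kiln batt". I'll confirm this in an enlarged crop.

Run:
```python
import cv2,numpy as np
a=cv2.imread("pics/top0.png");s=cv2.imread("pics/side0.png")
c=lambda i,x,y,w,h,k:cv2.resize(i[y:y+h,x:x+w],None,fx=k,fy=k,interpolation=cv2.INTER_CUBIC)
up=np.hstack([c(a,280,140,80,60+35,5)[:475],c(a,395,175,80,95,5)])
lo=c(s,260,240,200,30,4)
cv2.imwrite("pics/crop1.png",np.hstack([c(a,280,140,80,95,5),c(a,395,170,80,95,5)]))
```

```text
(no output)
```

View pics/crop1.png

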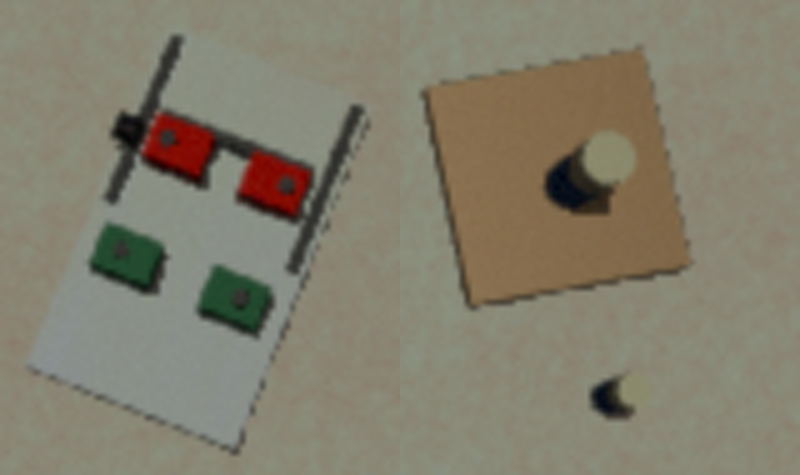

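The crop shows the larger rod standing on the batt, with its foot near (510,207) in full-image pixels, and the tiny twin off the batt. So the rod on the batt is the pin. The gauge's green jaws are at the near end and the red ones beyond.

```bash
cat > h.py <<'E'
import cv2,numpy as np
from scipy.optimize import minimize
from workcell import viewer
np.set_printoptions(precision=4,suppress=True)
CM={n:viewer.camera_model(n) for n in("top","side")}
def proj(n,P):
    m=CM[n];C=np.atleast_2d(P)@np.array(m["R"]).T+np.array(m["t"])
    return np.c_[m["fx"]*C[:,0]/C[:,2]+m["cx"],m["fy"]*C[:,1]/C[:,2]+m["cy"]]
def ray(n,uv,z):
    m=CM[n];R=np.array(m["R"]);o=-R.T@np.array(m["t"])
    d=R.T@[(uv[0]-m["cx"])/m["fx"],(uv[1]-m["cy"])/m["fy"],1];return o+d*(z-o[2])/d[2]
def box(x0,x1,y0,y1,z0,z1,p):
    P=np.array([[x,y,z] for x in(x0,x1) for y in(y0,y1) for z in(z0,z1)]);c,s=np.cos(p[2]),np.sin(p[2])
    return np.c_[p[0]+c*P[:,0]-s*P[:,1],p[1]+s*P[:,0]+c*P[:,1],P[:,2]]
def cyl(x,y,r,z0,z1):
    t=np.arange(0,2*np.pi,.2);return np.vstack([np.c_[x+r*np.cos(t),y+r*np.sin(t),0*t+z] for z in(z0,z1)])
def render(n,Ps,roi,k=8):
    x,y,w,h=roi;M=np.zeros((h*k,w*k),np.uint8)
    for P in Ps:
        q=cv2.convexHull(((proj(n,P)-[x-.5,y-.5])*k*16).astype(np.int32)); cv2.fillConvexPoly(M,q,255,shift=4)
    return cv2.resize(M,(w,h),interpolation=cv2.INTER_AREA)/255.
def hsv(n,img,roi):
    x,y,w,h=roi;return cv2.cvtColor(img[y:y+h,x:x+w],cv2.COLOR_BGR2HSV).astype(int)
def fit(model,obs,p0,step):
    # obs: list of (cam, roi, mask, key)
    f=lambda p:sum(((render(n,model(p,key),roi)-m)**2).sum() for n,roi,m,key in obs)
    p0=np.array(p0,float);S=np.vstack([p0]+[p0+np.eye(len(p0))[i]*step[i] for i in range(len(p0))])
    r=minimize(f,p0,method="Nelder-Mead",options=dict(initial_simplex=S,xatol=1e-4,fatol=.02,maxiter=400))
    return r.x,r.fun,sum(m.sum() for *_,m,_ in obs)
def gauge(p,key):
    a,b=(-.030,-.008) if key=="g" else (p[3],p[3]+.022); h=.013 if key=="g" else .010
    return [box(a,b,h,h+.03,.008,.036,p),box(a,b,-h-.03,-h,.008,.036,p)]
def gm(n,img,roi,key):
    H=hsv(n,img,roi);s=(H[...,1]>90)&(H[...,2]>30)
    return (s&((abs(H[...,0]-65)<25) if key=="g" else ((H[...,0]<8)|(H[...,0]>172)))).astype(float)
E
python3 - <<'E'
from h import *
I={n:cv2.imread(f"pics/{n}0.png") for n in CM}
R={"top":(285,145,75,85),"side":(275,195,100,60)}
a=ray("top",(316,196),.03);b=ray("top",(325,172),.03);yaw=np.arctan2(b[1]-a[1],b[0]-a[0]);print(a,b,yaw)
p0=[a[0]+.019*np.cos(yaw),a[1]+.019*np.sin(yaw),yaw,.03]
for cams in(["top"],["side"],["top","side"]):
    obs=[(n,R[n],gm(n,I[n],R[n],k),k) for n in cams for k in "gr"]
    print(cams,*fit(gauge,obs,p0,[.005,.005,.05,.01]))
# pin
PR={"top":(415,185,40,40),"side":(380,260,35,65)}
H=hsv("top",I["top"],PR["top"]);print("pin top hsv",H[18,18],H[22,14],H[5,5]);H=hsv("side",I["side"],PR["side"]);print(H[12,20],H[40,18],H[30,2],H[60,2])
a=ray("top",(435,202),.102);print("pin top",a)
print("pinfoot side",ray("side",(397,317),.012), "pintop side",ray("side",(400,268),.102))
# rack
print("rack",ray("top",(217,204),.035),ray("side",(250.5,180),.035))
for n,uv,z in(("mug",(226,122),.06),("bowl",(416,130),.05),("cat",(252,255),.04),("small",(437,249),.02)):print(n,ray("top",uv,z))
H=hsv("top",I["top"],(200,185,36,36));print(H[18,3],H[18,18],H[5,20])
E
```

```text
[0.5109 0.0142 0.03  ] [ 0.5703 -0.0067  0.03  ] -0.33914821862565553
['top'] [ 0.5318  0.0085 -0.362   0.0304] 94.2071203383314 468.0
['side'] [ 0.529   0.0084 -0.3925  0.0312] 437.80290657439446 394.0
['top', 'side'] [ 0.5318  0.0087 -0.3827  0.0292] 552.9403152633603 862.0
pin top hsv [ 29  54 137] [112 153  25] [ 17 109 131]
[ 17  59 174] [128  30  69] [ 16  93 154] [ 15  92 155]
pin top [ 0.4892 -0.2559  0.102 ]
pinfoot side [ 0.4843 -0.2716  0.012 ] pintop side [ 0.4914 -0.2577  0.102 ]
rack [0.4873 0.251  0.035 ] [0.4868 0.2437 0.035 ]
mug [0.6837 0.2338 0.06  ]
bowl [ 0.673  -0.2256  0.05  ]
cat [0.3669 0.1621 0.04  ]
small [ 0.3886 -0.2762  0.02  ]
[ 14 197 101] [ 14 198  99] [ 14 201  95]
```

```bash
cat >> h.py <<'E'
from workcell import status
from scipy.spatial.transform import Rotation as Ro
def rel(*W,o=None):
    o=o or status.get_obs();R=Ro.from_quat(o["ee_rot"]).as_matrix()
    print("tool yaw deg (y axis)",np.degrees(np.arctan2(R[1,1],R[0,1])),"tilt",R[2]); 
    for w in W: print(w,"-> tool shift",R.T@(np.array(w)-o["position"]))
E
python3 - <<'E'
from h import *
I={n:cv2.imread(f"pics/{n}0.png") for n in CM}
rel((.53,.1,.215),(.489,-.257,.215),(.489,-.257,.19))
# pin cream end fit, both cams
PR={"top":(420,190,30,24),"side":(386,258,28,36)}
def cm(n):
    H=hsv(n,I[n],PR[n]);print(n,"\n",H[::4,::4,1]);print(H[::4,::4,2]); 
cm("top");cm("side")
E
```

```text
tool yaw deg (y axis) 69.95773996933892 tilt [-0.     -0.0013 -1.    ]
(0.53, 0.1, 0.215) -> tool shift [-0.4636 -0.349  -0.0003]
(0.489, -0.257, 0.215) -> tool shift [-0.5475 -0.6985  0.0001]
(0.489, -0.257, 0.19) -> tool shift [-0.5475 -0.6984  0.0251]
top 
 [[109 108 109 107 110 112 111  37]
 [111 110 108 110 109 110 109  39]
 [107 111 106  69  57  64 110  41]
 [107 108  76  55  55  55 110  78]
 [105  61 184  81  56 103 112 105]
 [105 105 122  62 114 110 113 110]]
[[131 132 129 129 128 127 126 137]
 [131 130 130 130 129 128 126 136]
 [134 131 130 107 138 136 127 137]
 [133 132  27 134 139 139 128 121]
 [133  42  25  41 109 129 128 126]
 [134 124  25  33  65 127 129 128]]
side 
 [[32 36 38 36 37 36 40]
 [36 39 40 37 37 37 37]
 [36 40 45 59 60 42 33]
 [30 32 59 59 59 59 40]
 [32 34 64 61 58 61 31]
 [81 35 60 63 60 64 32]
 [90 94 64 65 63 69 32]
 [91 96 61 65 63 57 36]
 [93 53 27 54 48 79 48]]
[[185 185 183 185 185 185 185]
 [185 185 186 185 184 185 185]
 [185 185 182 173 173 182 185]
 [184 185 181 174 173 174 184]
 [185 188  88 162 180 166 188]
 [155 182  93 101 102  95 185]
 [155 158  96 102 102  92 185]
 [154 162  96 102 102  99 184]
 [154  96  66  95  95 122 175]]
```

play_rows --plan '[0, 0, 0, -0.46, -0.349, 0, 1, 0, 0, 0, -0.46, -0.349, 0, 1, 0, 0, 0, -0.46, -0.349, 0, 1, 0, 0, 0, -0.46, -0.349, 0, 1, 0, 0, 0, -0.46, -0.349, 0, 1, 0, 0, 0, -0.46, -0.349, 0, 1, 0, 0, 0, -0.46, -0.349, 0, 1, 0, 0, 0, -0.46, -0.349, 0, 1, 0, 0, 0, -0.46, -0.349, 0, 1, 0, 0, 1.2, -0.547, -0.698, 0.02, 1, 0, 0, 1.2, -0.547, -0.698, 0.02, 1, 0, 0, 1.2, -0.547, -0.698, 0.02, 1, 0, 0, 1.2, -0.547, -0.698, 0.02, 1, 0, 0, 1.2, -0.547, -0.698, 0.02, 1, 0, 0, 1.2, -0.547, -0.698, 0.02, 1, 0, 0, 1.2, -0.547, -0.698, 0.02, 1, 0, 0, 1.2, -0.547, -0.698, 0.02, 1]' --squeeze 30

```text
clock: 2.22
position: [0.4888, -0.2555, 0.1944]
ee_rot: [0.184, 0.983, 0.0, -0.0]
ft_force: [-0.5, 1.1, 0.2]
grip_width: 1.003
grasp_force: 0.0
```

Run:
```python
from h import *
I={n:cv2.imread(f"pics/{n}0.png") for n in CM}
roi=(426,192,18,20);H=hsv("top",I["top"],roi);m=(H[...,1]<85)&(H[...,2]>95)
y,x=np.nonzero(m);c=(x.mean()+426,y.mean()+192);print("disc",c,m.sum(),ray("top",c,.102))
roi=(386,258,28,66);H=hsv("side",I["side"],roi)
# edges of the pin in side, via blue/cream column profile
for r in (16,24,32,40,48,56): print(r+258,H[r,:,2], H[r,:,0])
s=viewer.camera("side")[:,:,::-1];t=viewer.camera("top")[:,:,::-1]
cv2.imwrite("pics/b.png",np.hstack([cv2.resize(s[190:370,330:490],None,fx=2.4,fy=2.4),cv2.resize(t[150:330,360:520],None,fx=2.4,fy=2.4)]))
rel()
```

```text
disc (np.float64(436.4835164835165), np.float64(201.05494505494505)) 91 [ 0.4914 -0.2593  0.102 ]
274 [185 185 185 185 188 190 120  79  88  88 106 140 162 174 172 181 180 180
 180 163 166 149 102 180 188 185 184 184] [14 14 14 12 12 13 14 15 14 15 16 17 16 17 17 17 17 18 18 17 17 17 16 13
 13 15 15 16]
282 [155 154 154 156 158 107  83  92  96  98  99  99 102 100 102 101 102 102
 102  98  92 124 195 186 185 184 184 184] [15 16 15 15 15 15 15 16 15 14 16 15 15 16 15 16 16 14 15 15 16 14 15 16
 14 13 13 14]
290 [154 155 157 160  96  60  63  66  66  78  88  90  95  99 101  94  95  87
  67  65 122 161 156 160 175 173 187 185] [ 16  16  16  15  11 131 135 133 124   0  11  14  15  16  14  15  12  12
 132 132  14  15  15  14  13  12  13  14]
298 [155 157 161  82  60  63  65  68  69  69  69  69  69  70  70  70  68  65
  69 153 158 154 154 154 154 153 153 154] [ 16  16  15   8 130 138 145 129 128 131 124 130 128 124 127 126 130 123
 167  16  16  16  15  16  15  16  16  16]
306 [157 160  81  59  64  66  66  68  69  69  69  68  70  70  69  67  63  78
 167 155 153 154 153 154 154 153 154 154] [ 16  15  11 129 130 137 131 135 131 124 124 127 123 127 127 129 123   8
  16  16  15  15  16  16  15  15  16  16]
314 [155 157 162 123  61  67  69  68  69  70  68  68  69  68  67  64  80  87
 139 160 154 153 154 154 154 154 153 153] [ 16  16  16  14 120 123 120 129 126 126 123 129 129 126 123 135  16  15
  15  16  16  16  16  15  15  15  16  16]
tool yaw deg (y axis) 68.8875825051679 tilt [ 0.0004  0.0006 -1.    ]
```

View pics/b.png

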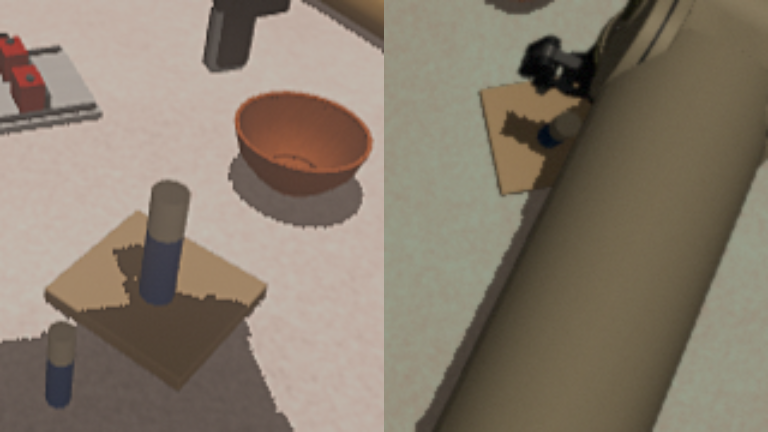

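Side crop: the pin stands on the batt at about side pixel (398,290), under the gripper. Its shadow falls on the batt, the bowl is clear, and the small twin is at the lower left. Next I'll check the fingers' projection against the pin.

Run:
```python
from h import *
for x,y in((.4914,-.2593),(.489,-.256)):
    for n in CM: print(n,x,y,proj(n,[[x,y,.012],[x,y,.102]]))
P=lambda p,k:[cyl(p[0],p[1],.012,.012,.102)]
I=cv2.imread("pics/side0.png");roi=(380,258,36,70);H=hsv("side",I,roi)
m=((H[...,2]<112)|((H[...,0]>15)&(H[...,1]>54)&(H[...,1]<72)&(H[...,2]<184)&(np.arange(70)[:,None]<25))).astype(float)
print(fit(P,[("side",roi,m,0)],[.49,-.258],[.004,.004]))
It=cv2.imread("pics/top0.png");r2=(426,192,18,20);H=hsv("top",It,r2);m2=((H[...,1]<85)&(H[...,2]>95)).astype(float)
D=lambda p,k:[cyl(p[0],p[1],.012,.1015,.102)]
print(fit(D,[("top",r2,m2,0)],[.49,-.258],[.004,.004]))
b=viewer.camera("side")[:,:,::-1];cv2.imwrite("pics/side_b.png",b)
print(proj("side",[.4888,-.2555,.18]))
```

```text
top 0.4914 -0.2593 [[428.2828 206.6791]
 [436.4909 201.0712]]
side 0.4914 -0.2593 [[394.7148 310.3496]
 [400.7622 268.5541]]
top 0.489 -0.256 [[426.946  207.6365]
 [435.0557 202.0991]]
side 0.489 -0.256 [[392.2258 309.7469]
 [398.0612 267.9825]]
(array([ 0.4882, -0.2621]), np.float64(68.2716186082276), np.float64(847.0))
(array([ 0.4916, -0.2591]), np.float64(3.9172164552095348), np.float64(91.0))
[[403.5774 225.8175]]
```

play_rows --plan '[0, 0, 0, -0.0037, -0.0034, 0.04, 1, 0, 0, 0, -0.0037, -0.0034, 0.08, 1, 0, 0, 0, -0.0037, -0.0034, 0.117, 1, 0, 0, 0, -0.0037, -0.0034, 0.117, 1, 0, 0, 0, -0.0037, -0.0034, 0.117, 1, 0, 0, 0, -0.0037, -0.0034, 0.117, 0.5, 0, 0, 0, -0.0037, -0.0034, 0.117, 0.3, 0, 0, 0, -0.0037, -0.0034, 0.117, 0.2, 0, 0, 0, -0.0037, -0.0034, 0.117, 0, 0, 0, 0, -0.0037, -0.0034, 0.117, 0, 0, 0, 0, -0.0037, -0.0034, 0.117, 0, 0, 0, 0, -0.0037, -0.0034, 0.117, 0, 0, 0, 0, -0.0037, -0.0034, 0.117, 0, 0, 0, 0, -0.0037, -0.0034, 0.117, 0]' --squeeze 35

```text
clock: 4.12
position: [0.4915, -0.2607, 0.0783]
ee_rot: [0.184, 0.983, 0.0, 0.0]
ft_force: [0.0, -0.3, 6.1]
grip_width: 0.258
grasp_force: 34.3
```

Run:
```python
from h import *
# entry target: gauge x=-.062,y=0 ; grasp offset z: pin foot .012 at TCP .077 -> over plate foot ~.009 => TCP .074
g=np.array([.5318,.0087]);a=-.37;u=np.array([np.cos(a),np.sin(a)])
e=g-.062*u;print(e);o=status.get_obs();print(o["position"],o["grasp_force"],o["grip_width"],o["ft_force"])
z=o["position"][2]
rel((o["position"][0],o["position"][1],.15),(e[0],e[1],.15))
```

```text
[0.474  0.0311]
[ 0.4915 -0.2607  0.0783] 34.26264703273773 0.2582948656423078 [ 0.0363 -0.2686  6.1408]
tool yaw deg (y axis) 68.75232287759967 tilt [-0.0009  0.0002 -1.    ]
(np.float64(0.4914700782166913), np.float64(-0.2607082628280243), 0.15) -> tool shift [-0.0001  0.     -0.0717]
(np.float64(0.4739957045724259), np.float64(0.031120156781827644), 0.15) -> tool shift [ 0.122   0.2657 -0.0717]
```

play_rows --plan '[0, 0, 0, 0, 0, -0.035, 0, 0, 0, 0, 0, 0, -0.072, 0, 0, 0, 0, 0.02, 0.05, -0.072, 0, 0, 0, 0, 0.044, 0.1, -0.072, 0, 0, 0, 0, 0.068, 0.15, -0.072, 0, 0, 0, 0, 0.092, 0.2, -0.072, 0, 0, 0, 0, 0.11, 0.24, -0.072, 0, 0, 0, 0, 0.122, 0.266, -0.072, 0, 0, 0, 0, 0.122, 0.266, -0.072, 0, 0, 0, 0, 0.122, 0.266, -0.06, 0, 0, 0, 0, 0.122, 0.266, -0.06, 0, 0, 0, 0, 0.122, 0.266, -0.06, 0]'

```text
clock: 5.62
position: [0.4737, 0.0308, 0.1377]
ee_rot: [0.185, 0.983, -0.0, -0.0]
ft_force: [-0.3, -0.1, -1.5]
grip_width: 0.255
grasp_force: 34.6
```

Run:
```python
from h import *
o=status.get_obs();print(o["position"],o["grasp_force"],o["ft_force"])
I={n:viewer.camera(n)[:,:,::-1].copy() for n in CM}
for n in CM: cv2.imwrite(f"pics/{n}_c.png",I[n])
rel()
s=cv2.resize(I["side"][160:260,250:390],None,fx=2.85,fy=2.85*1,interpolation=cv2.INTER_CUBIC)
t=cv2.resize(I["top"][140:240,270:410],None,fx=2.85,fy=2.85,interpolation=cv2.INTER_CUBIC)
cv2.imwrite("pics/c.png",np.vstack([s,t]))
```

```text
[0.4737 0.0308 0.1377] 34.626787304878235 [-0.2658 -0.1033 -1.5309]
tool yaw deg (y axis) 68.70953734589135 tilt [-0.0001  0.0001 -1.    ]
```

View pics/c.png

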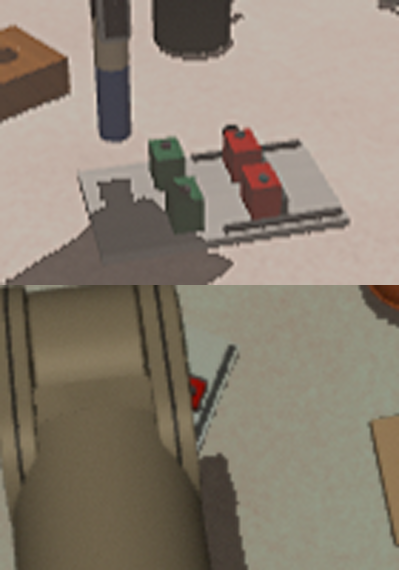

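The side crop shows the pin hanging upright, with its foot at side pixel (290,208), in front of the green jaws at about (308,218). In the top view the arm hides the entry. I'll use the pin, whose pose I know from the TCP, to measure the side camera's bias and then fit the gauge again.

Run:
```python
from h import *
I=cv2.imread("pics/side_c.png");roi=(278,180,26,34);H=hsv("side",I,roi)
bl=((H[...,2]<112)&(abs(H[...,0]-128)<22)).astype(float)
z0=.1377-.0660
for dz in(0,.001):
  P=lambda p,k:[cyl(p[0],p[1],.012,z0+p[2],z0+p[2]+.058)]
  sub=(278,186,26,28) # blue part only below the cream border
Hh=hsv("side",I,sub);b2=((Hh[...,2]<115)&(abs(Hh[...,0]-128)<25)).astype(float)
print(b2.astype(int).sum(1))
for pdz in(-.001,0.,.001):
    Q=lambda p,k:[cyl(p[0],p[1],.012,z0+pdz,z0+pdz+.058)]
    r=fit(Q,[("side",sub,b2,0)],[.4737,.0308],[.004,.004]);print(pdz,r,"bias",r[0]-[.4737,.0308])
S=cv2.imread("pics/side0.png");R=(275,195,100,60);H=hsv("side",S,R)
g=((abs(H[...,0]-70)<22)&(H[...,1]>45)).astype(float);rd=(((H[...,0]<6)|(H[...,0]>172))&(H[...,1]>110)).astype(float)
cv2.imwrite("pics/mask.png",np.uint8(np.vstack([g,rd])*255)); print(g.sum(),rd.sum())
p0=[.5318,.0087,-.37,.03]
# visible model: same hulls
r=fit(gauge,[("side",R,g,"g"),("side",R,rd,"r")],p0,[.004,.004,.03,.005]);print("side",r)
print(render("side",gauge(r[0],"g"),R).sum(),render("side",gauge(r[0],"r"),R).sum())
T=cv2.imread("pics/top0.png");RT=(285,145,75,85)
ob=[("top",RT,gm("top",T,RT,k),k) for k in "gr"]
for k in ob: print(k[2].sum(),render("top",gauge(r[0],k[3]),RT).sum())
print("top",fit(gauge,ob,p0,[.004,.004,.03,.005]))
m=np.hstack([cv2.resize(np.dstack([g*255,render("side",gauge(r[0],"g"),R)*255,rd*255]),None,fx=4,fy=4,interpolation=0),cv2.resize(S[195:255,275:375],None,fx=4,fy=4).astype(float)])
cv2.imwrite("pics/m.png",m)
```

```text
[11 11 11 11 11 11 11 11 11 11 11 11 11 11 11 10 10 10 10 10 10 10  8  3
  0  0  0  0]
-0.001 (array([0.4737, 0.0348]), np.float64(20.891964628988852), np.float64(246.0)) bias [0.    0.004]
0.0 (array([0.4731, 0.0338]), np.float64(21.650334486735872), np.float64(246.0)) bias [-0.0006  0.003 ]
0.001 (array([0.4724, 0.0325]), np.float64(22.159800076893504), np.float64(246.0)) bias [-0.0013  0.0017]
138.0 268.0
side (array([ 0.5325,  0.0101, -0.426 ,  0.0292]), np.float64(397.83500192233754), np.float64(406.0))
404.5333333333333 405.38431372549024
198.0 283.8313725490196
270.0 292.20000000000005
top (array([ 0.5315,  0.0088, -0.3699,  0.031 ]), np.float64(94.10535947712417), np.float64(468.0))[ WARN:0@0.992] global loadsave.cpp:1063 imwrite_ Unsupported depth image for selected encoder is fallbacked to CV_8U.
```

View pics/m.png

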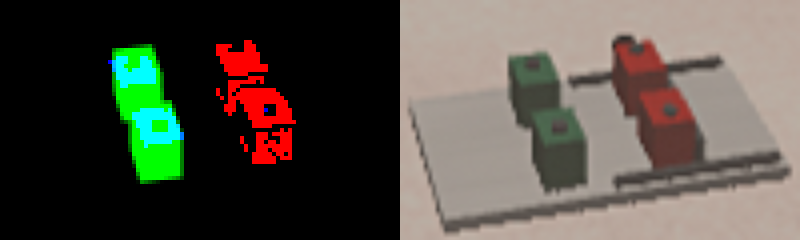

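The overlay shows that the mask caught only the lit tops, with the green jaws at side pixels (305–320, 207–241). I'll switch to channel-ratio masks.

```bash
cat >> h.py <<'E'
def rm(img,roi,key):
    x,y,w,h=roi;B,G,R=[img[y:y+h,x:x+w,i].astype(float)+1 for i in range(3)]
    m=(G/R>1.12)&(G/B>1.0) if key=="g" else (R/G>1.6)
    return cv2.morphologyEx(m.astype(np.uint8),cv2.MORPH_CLOSE,np.ones((3,3),np.uint8)).astype(float)
E
python3 - <<'E'
from h import *
I={n:cv2.imread(f"pics/{n}0.png") for n in CM}
R={"side":(275,195,100,60),"top":(285,145,75,85)}
for cams in(["top"],["side"],["top","side"]):
    ob=[(n,R[n],rm(I[n],R[n],k),k) for n in cams for k in "gr"]
    r=fit(gauge,ob,[.5318,.0087,-.37,.03],[.004,.004,.03,.005])
    print(cams,r,[(round(o[2].sum()),round(render(o[0],gauge(r[0],o[3]),o[1]).sum())) for o in ob])
# plate fit
pl=lambda p,k:[box(-.085,.1,-.055,.055,0,.008,p)]
for n in CM:
    x,y,w,h=R2=(R[n][0]-8,R[n][1]-5,R[n][2]+16,R[n][3]+10)
    H=hsv(n,I[n],R2);c=I[n][y:y+h,x:x+w].astype(float);q=c[...,2]/(c[...,0]+1)
    m=((q<1.02+.0)|(H[...,1]>80)).astype(np.uint8); m=cv2.morphologyEx(m,cv2.MORPH_CLOSE,np.ones((5,5),np.uint8))
    m=cv2.morphologyEx(m,cv2.MORPH_OPEN,np.ones((5,5),np.uint8)).astype(float)
    print(n,"plate",fit(pl,[(n,R2,m,0)],[.5318,.0087,-.37],[.004,.004,.03]),render(n,pl([.5318,.0087,-.37],0),R2).sum(), np.median(q),q[h//2,w//2])
E
```

```text
['top'] (array([ 0.5326,  0.0084, -0.3716,  0.0297]), np.float64(26.47653979238754), np.float64(553.0)) [(284, 283), (269, 290)]
['side'] (array([ 0.5327,  0.0101, -0.4287,  0.0292]), np.float64(324.5699961553249), np.float64(480.0)) [(157, 403), (323, 405)]
['top', 'side'] (array([ 0.5323,  0.0086, -0.3871,  0.0292]), np.float64(380.36422914263744), np.float64(1033.0)) [(284, 283), (269, 291), (157, 419), (323, 418)]
top plate (array([ 0.5304,  0.0095, -0.36  ]), np.float64(1232.887597078047), np.float64(2070.0)) 3341.650980392157 1.1487603305785123 1.0074074074074073
side plate (array([ 0.5671,  0.0682, -1.2172]), np.float64(1820.8405228758168), np.float64(582.0)) 2796.8823529411766 1.15527950310559 1.103448275862069
```

play_rows --plan '[0, 0, 0, 0, 0.0005, 0.03, 0, 0, 0, 0, 0, 0.0005, 0.055, 0, 0, 0, 0, 0, 0.0005, 0.0605, 0, 0, 0, 0, -0.005, 0.0005, 0.0605, 0, 0, 0, 0, -0.01, 0.0005, 0.0605, 0, 0, 0, 0, -0.01, 0.0005, 0.0605, 0]'

```text
clock: 6.48
position: [0.4842, 0.0283, 0.0782]
ee_rot: [0.185, 0.983, 0.0, 0.001]
ft_force: [0.0, 0.3, -1.1]
grip_width: 0.255
grasp_force: 34.6
```

```bash
cat >> h.py <<'E'
G=(.5326,.0084,-.3716)
def gf(o=None):
    o=o or status.get_obs();c,s=np.cos(G[2]),np.sin(G[2]);d=o["position"][:2]-np.array(G[:2]);f=o["ft_force"]
    print("gauge xy mm",1e3*np.array([c*d[0]+s*d[1],-s*d[0]+c*d[1]]),"z",o["position"][2],"F gauge",[c*f[0]+s*f[1],-s*f[0]+c*f[1],f[2]],"t",o["clock"])
E
python3 - <<'E'
from h import *
gf()
I=viewer.camera("side")[:,:,::-1].copy();cv2.imwrite("pics/side_d.png",I)
cv2.imwrite("pics/d.png",cv2.resize(I[175:250,265:365],None,fx=8,fy=8,interpolation=cv2.INTER_CUBIC))
E
```

```text
gauge xy mm [-52.3251   0.9543] z 0.07816516914823357 F gauge [np.float64(-0.06811405856061511), np.float64(0.28622928631321354), np.float64(-1.1276571037373722)] t 6.475
```

View pics/d.png

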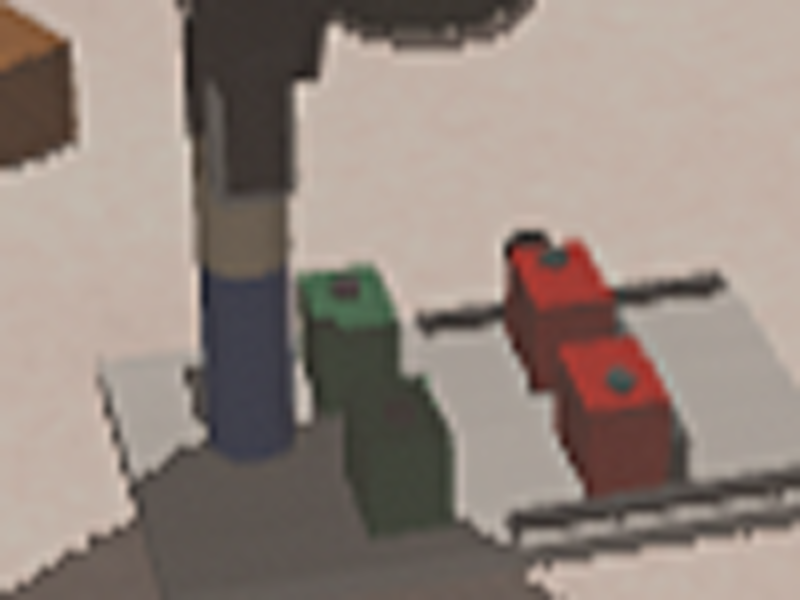

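The pin is upright in the entry, foot at crop (250,455). The back green jaw's near bottom corner is at (320,410), and the front jaw's bottom corners are at (375,535) and (452,505). I'll compare these with the predictions.

Run:
```python
from h import *
cr=lambda P:(proj("side",P)-[264.5,174.5])*8
c,s=np.cos(G[2]),np.sin(G[2]);w=lambda x,y,z:[G[0]+c*x-s*y,G[1]+s*x+c*y,z]
for n,P in dict(frontBL=(-.03,-.043,.008),frontBR=(-.008,-.043,.008),backTL=(-.03,.043,.036),backTR=(-.008,.043,.036),backBL=(-.03,.013,.008),redFBL=(.03,-.04,.008),redFBR=(.052,-.04,.008),plate=(-.085,.055,.008)).items(): print(n,cr([w(*P)]))
q=cr(cyl(.4842,.0283,.012,.012,.070));h=q.round(0);print("pin L,R,bottom",q.min(0),q.max(0), "foot L/R",q[:32].min(0),q[:32].max(0), "border bottom",q[32:].max(0))
```

```text
frontBL [[373.8864 529.9238]]
frontBR [[456.3431 517.3336]]
backTL [[301.8295 265.4716]]
backTR [[379.3223 255.0379]]
backBL [[327.198  409.0679]]
redFBL [[593.4105 489.284 ]]
redFBR [[673.2501 477.1313]]
plate [[103.6231 353.2537]]
pin L,R,bottom [201.4734 225.8919] [299.791  459.8865] foot L/R [210.3438 407.8983] [299.791  459.8865] border bottom [294.3556 275.247 ]
```

play_rows --plan '[0, 0, 0, -0.004, -0.0013, 0, 0, 0, 0, 0, -0.009, -0.0013, 0, 0, 0, 0, 0, -0.014, -0.0013, 0, 0, 0, 0, 0, -0.016, -0.0013, 0, 0, 0, 0, 0, -0.017, -0.0013, 0, 0]'

```text
clock: 7.15
position: [0.4986, 0.021, 0.0773]
ee_rot: [0.184, 0.983, -0.0, -0.0]
ft_force: [0.0, -0.3, -2.0]
grip_width: 0.252
grasp_force: 34.6
```

```bash
python3 -c "
from h import *
gf()"
```

```text
gauge xy mm [-36.2253  -0.6003] z 0.07727184268900336 F gauge [np.float64(0.11679280219404839), np.float64(-0.26043056057061453), np.float64(-1.9926095254366132)] t 7.15
```

play_rows --plan '[0, 0, 0, -0.001, 0, 0, 0, 0, 0, 0, -0.002, 0, 0, 0, 0, 0, 0, -0.002, 0, 0, 0]'

```text
clock: 7.52
position: [0.5005, 0.0204, 0.0774]
ee_rot: [0.184, 0.983, 0.0, 0.0]
ft_force: [0.4, -0.1, -1.2]
grip_width: 0.255
grasp_force: 34.6
```

play_rows --plan '[0, 0, 0, -0.001, 0, 0, 0, 0, 0, 0, -0.001, 0, 0, 0]'

```text
clock: 7.78
position: [0.5014, 0.02, 0.0774]
ee_rot: [0.184, 0.983, 0.0, -0.0]
ft_force: [-0.5, -0.8, -0.5]
grip_width: 0.256
grasp_force: 34.6
```

```bash
python3 -c "
from h import *
gf()"
```

```text
gauge xy mm [-33.2599  -0.5359] z 0.07738618748646146 F gauge [np.float64(-0.19369298652188782), np.float64(-0.9343220834506416), np.float64(-0.48071651362019574)] t 7.775
```

play_rows --plan '[0, 0, 0, -0.001, 0, 0, 0, 0, 0, 0, -0.001, 0, 0, 0]'

```text
clock: 8.02
position: [0.5023, 0.0196, 0.0774]
ee_rot: [0.184, 0.983, -0.0, -0.0]
ft_force: [-0.5, -0.0, -0.4]
grip_width: 0.254
grasp_force: 34.6
```

play_rows --plan '[0, 0, 0, -0.001, 0, 0, 0, 0, 0, 0, -0.001, 0, 0, 0]'

```text
clock: 8.28
position: [0.5032, 0.0192, 0.0774]
ee_rot: [0.184, 0.983, -0.0, -0.0]
ft_force: [-0.7, -0.0, -0.3]
grip_width: 0.251
grasp_force: 34.6
```

```bash
python3 -c "
from h import *
gf()"
```

```text
gauge xy mm [-31.2692  -0.5965] z 0.07735480948868317 F gauge [np.float64(-0.6303849778130385), np.float64(-0.27362041903167367), np.float64(-0.3280950637849268)] t 8.275
```

play_rows --plan '[0, 0, 0, -0.001, 0, 0, 0, 0, 0, 0, -0.002, 0, 0, 0, 0, 0, 0, -0.002, 0, 0, 0]'

```text
clock: 8.65
position: [0.5051, 0.0184, 0.0773]
ee_rot: [0.184, 0.983, -0.0, -0.0]
ft_force: [-0.6, -0.4, -1.5]
grip_width: 0.258
grasp_force: 34.6
```

play_rows --plan '[0, 0, 0, -0.001, 0, 0, 0, 0, 0, 0, -0.002, 0, 0, 0, 0, 0, 0, -0.002, 0, 0, 0]'

```text
clock: 9.02
position: [0.507, 0.0177, 0.0774]
ee_rot: [0.184, 0.983, -0.0, -0.0]
ft_force: [-0.5, -0.9, -1.2]
grip_width: 0.25
grasp_force: 34.6
```

```bash
python3 -c "
from h import *
gf()"
```

```text
gauge xy mm [-27.199   -0.6299] z 0.07736134619832614 F gauge [np.float64(-0.1672883317106637), np.float64(-1.084370413808396), np.float64(-1.1569730404830927)] t 9.025
```

play_rows --plan '[0, 0, 0, -0.001, 0, 0, 0, 0, 0, 0, -0.002, 0, 0, 0, 0, 0, 0, -0.003, 0, 0, 0, 0, 0, 0, -0.004, 0, 0, 0, 0, 0, 0, -0.004, 0, 0, 0]'

```text
clock: 9.65
position: [0.5108, 0.0163, 0.0774]
ee_rot: [0.184, 0.983, 0.0, 0.0]
ft_force: [-0.7, -1.6, -1.4]
grip_width: 0.254
grasp_force: 34.6
```

play_rows --plan '[0, 0, 0, -0.001, 0, 0, 0, 0, 0, 0, -0.002, 0, 0, 0, 0, 0, 0, -0.003, 0, 0, 0, 0, 0, 0, -0.004, 0, 0, 0, 0, 0, 0, -0.004, 0, 0, 0]'

```text
clock: 10.28
position: [0.5146, 0.0149, 0.0774]
ee_rot: [0.184, 0.983, 0.0, 0.0]
ft_force: [-1.1, -1.3, -1.4]
grip_width: 0.253
grasp_force: 34.6
```

Run:
```python
from h import *
gf()
I=viewer.camera("side")[:,:,::-1].copy()
cv2.imwrite("pics/e.png",cv2.resize(I[175:250,265:365],None,fx=6,fy=6,interpolation=cv2.INTER_CUBIC))
```

```text
gauge xy mm [-19.1573  -0.5381] z 0.07741346829260848 F gauge [np.float64(-0.5355279360799492), np.float64(-1.5530250147169382), np.float64(-1.3850451930637462)] t 10.275
```

View pics/e.png

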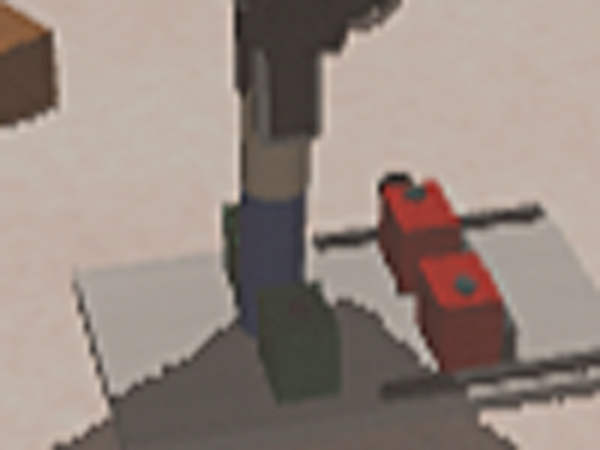

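The pin stands upright between the green jaws, foot at crop (250,330), with only about 1.5 N of side rub. The red jaws are ahead. I'll ease it off the +y jaw slightly and go on.

play_rows --plan '[0, 0, 0, -0.001, -0.0004, 0, 0, 0, 0, 0, -0.003, -0.0004, 0, 0, 0, 0, 0, -0.005, -0.0004, 0, 0, 0, 0, 0, -0.007, -0.0004, 0, 0, 0, 0, 0, -0.009, -0.0004, 0, 0, 0, 0, 0, -0.011, -0.0004, 0, 0, 0, 0, 0, -0.011, -0.0004, 0, 0]'

```text
clock: 11.2
position: [0.5247, 0.0105, 0.0774]
ee_rot: [0.184, 0.983, 0.0, 0.0]
ft_force: [-0.1, 1.1, -1.3]
grip_width: 0.253
grasp_force: 34.6
```

play_rows --plan '[0, 0, 0, -0.002, 0, 0, 0, 0, 0, 0, -0.004, 0, 0, 0, 0, 0, 0, -0.006, 0, 0, 0, 0, 0, 0, -0.008, 0, 0, 0, 0, 0, 0, -0.01, 0, 0, 0, 0, 0, 0, -0.012, 0, 0, 0, 0, 0, 0, -0.014, 0, 0, 0, 0, 0, 0, -0.016, 0, 0, 0, 0, 0, 0, -0.018, 0, 0, 0, 0, 0, 0, -0.02, 0, 0, 0, 0, 0, 0, -0.022, 0, 0, 0, 0, 0, 0, -0.022, 0, 0, 0]'

```text
clock: 12.7
position: [0.5452, 0.0025, 0.0774]
ee_rot: [0.184, 0.983, 0.0, 0.0]
ft_force: [-0.2, -0.0, -1.1]
grip_width: 0.26
grasp_force: 34.6
```

```bash
python3 -c "
from h import *
gf()"
```

```text
gauge xy mm [13.8641 -0.903 ] z 0.0774023712035028 F gauge [np.float64(-0.21534142357888444), np.float64(-0.1158980467146779), np.float64(-1.068340143313869)] t 12.7
```

play_rows --plan '[0, 0, 0, -0.0015, 0, 0, 0, 0, 0, 0, -0.003, 0, 0, 0, 0, 0, 0, -0.0045, 0, 0, 0, 0, 0, 0, -0.0055, 0, 0, 0, 0, 0, 0, -0.0055, 0, 0, 0]'

```text
clock: 13.32
position: [0.5502, 0.0005, 0.0774]
ee_rot: [0.184, 0.983, 0.0, 0.0]
ft_force: [-0.2, -0.3, -1.7]
grip_width: 0.255
grasp_force: 34.6
```

play_rows --plan '[0, 0, 0, -0.001, 0, 0, 0, 0, 0, 0, -0.001, 0, 0, 0]'

```text
clock: 13.58
position: [0.5512, 0.0002, 0.0774]
ee_rot: [0.184, 0.983, 0.0, 0.0]
ft_force: [-0.5, 0.5, -1.2]
grip_width: 0.25
grasp_force: 34.6
```

play_rows --plan '[0, 0, 0, -0.001, 0, 0, 0, 0, 0, 0, -0.001, 0, 0, 0]'

```text
clock: 13.82
position: [0.5521, -0.0002, 0.0774]
ee_rot: [0.184, 0.983, 0.0, 0.0]
ft_force: [0.6, -0.5, -0.8]
grip_width: 0.26
grasp_force: 34.6
```

```bash
python3 -c "
from h import *
gf()"
```

```text
gauge xy mm [21.3065 -0.8983] z 0.0774004732180716 F gauge [np.float64(0.7158136454076776), np.float64(-0.25587032107849045), np.float64(-0.7619849842748162)] t 13.825
```

play_rows --plan '[0, 0, 0, -0.001, 0, 0, 0, 0, 0, 0, -0.001, 0, 0, 0]'

```text
clock: 14.08
position: [0.553, -0.0006, 0.0774]
ee_rot: [0.184, 0.983, 0.0, -0.0]
ft_force: [0.3, 0.2, -1.5]
grip_width: 0.255
grasp_force: 34.6
```

play_rows --plan '[0, 0, 0, -0.001, 0, 0, 0, 0, 0, 0, -0.001, 0, 0, 0]'

```text
clock: 14.32
position: [0.5539, -0.0009, 0.0773]
ee_rot: [0.184, 0.983, -0.0, -0.0]
ft_force: [-1.4, 0.2, -1.0]
grip_width: 0.254
grasp_force: 34.6
```

```bash
python3 -c "
from h import *
gf()"
```

```text
gauge xy mm [23.2281 -0.9155] z 0.07732904418378103 F gauge [np.float64(-1.4226223291675166), np.float64(-0.30619204155584867), np.float64(-0.9849107332172693)] t 14.325
```

Contact is starting at x ≈ 23 mm. I'll use 0.5 mm steps from here.

play_rows --plan '[0, 0, 0, -0.0005, 0, 0, 0, 0, 0, 0, -0.0005, 0, 0, 0]'

```text
clock: 14.58
position: [0.5544, -0.001, 0.0774]
ee_rot: [0.184, 0.983, 0.0, -0.0]
ft_force: [-0.2, 0.3, -0.8]
grip_width: 0.251
grasp_force: 34.6
```

play_rows --plan '[0, 0, 0, -0.0005, 0, 0, 0, 0, 0, 0, -0.0005, 0, 0, 0]'

```text
clock: 14.82
position: [0.5548, -0.0012, 0.0774]
ee_rot: [0.184, 0.983, 0.0, -0.0]
ft_force: [-1.4, -0.7, -1.4]
grip_width: 0.254
grasp_force: 34.6
```

```bash
python3 -c "
from h import *
gf()"
```

```text
gauge xy mm [24.2109 -0.904 ] z 0.07737423538357453 F gauge [np.float64(-1.08358079958881), np.float64(-1.161061131838132), np.float64(-1.3770091375081162)] t 14.825
```

play_rows --plan '[0, 0, 0, -0.0005, 0, 0, 0, 0, 0, 0, -0.001, 0, 0, 0, 0, 0, 0, -0.001, 0, 0, 0]'

```text
clock: 15.2
position: [0.5558, -0.0016, 0.0774]
ee_rot: [0.184, 0.983, 0.0, -0.0]
ft_force: [-1.5, 0.3, -0.6]
grip_width: 0.255
grasp_force: 34.7
```

play_rows --plan '[0, 0, 0, -0.0005, 0, 0, 0, 0, 0, 0, -0.0005, 0, 0, 0]'

```text
clock: 15.45
position: [0.5562, -0.0018, 0.0774]
ee_rot: [0.184, 0.983, 0.0, -0.0]
ft_force: [-2.3, -0.6, -1.7]
grip_width: 0.252
grasp_force: 34.7
```

```bash
python3 -c "
from h import *
gf()"
```

```text
gauge xy mm [25.7075 -0.8826] z 0.07736684101550219 F gauge [np.float64(-1.9442329580277729), np.float64(-1.3687643788154833), np.float64(-1.6900420945765087)] t 15.45
```

play_rows --plan '[0, 0, 0, -0.0005, -0.0003, 0, 0, 0, 0, 0, -0.001, -0.0003, 0, 0, 0, 0, 0, -0.001, -0.0003, 0, 0]'

```text
clock: 15.82
position: [0.5571, -0.0024, 0.0774]
ee_rot: [0.184, 0.983, 0.0, -0.0]
ft_force: [-1.3, -0.4, -0.5]
grip_width: 0.258
grasp_force: 34.7
```

play_rows --plan '[0, 0, 0, -0.0005, 0, 0, 0, 0, 0, 0, -0.001, 0, 0, 0, 0, 0, 0, -0.001, 0, 0, 0]'

```text
clock: 16.2
position: [0.558, -0.0028, 0.0773]
ee_rot: [0.184, 0.983, 0.0, -0.0]
ft_force: [-1.3, 0.3, -1.5]
grip_width: 0.255
grasp_force: 34.7
```

Run:
```python
from h import *
gf()
I=viewer.camera("side")[:,:,::-1].copy();cv2.imwrite("pics/side_f.png",I)
cv2.imwrite("pics/f.png",cv2.resize(I[175:250,265:365],None,fx=6,fy=6,interpolation=cv2.INTER_CUBIC))
```

```text
gauge xy mm [27.7011 -1.2118] z 0.07734345354365568 F gauge [np.float64(-1.3488332625323458), np.float64(-0.1778244113900898), np.float64(-1.4765829471205243)] t 16.2
```

View pics/f.png

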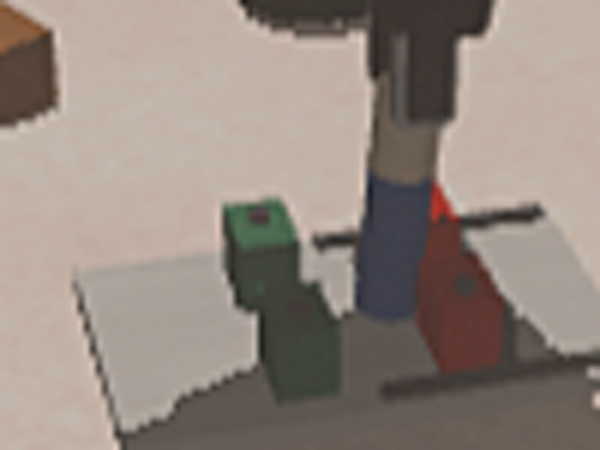

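The pin is stopped at the red jaws, but it is pivoting in the pads: the foot trails at crop (385,315) while the top is at (405,110), about 0.1 rad of lean. I'll back off, straighten it, set it down, and grip again lower and harder to shorten the lever arm.

play_rows --plan '[0, 0, 0, 0.003, 0, 0, 0, 0, 0, 0, 0.006, 0, 0, 0, 0, 0, 0, 0.01, 0, 0, 0, 0, -3, 0, 0.01, 0, 0, 0, 0, -5.5, 0, 0.01, 0, 0, 0, 0, -5.5, 0, 0.01, 0, 0, 0, 0, -5.5, 0, 0.01, 0, 0, 0]'

```text
clock: 17.12
position: [0.5488, 0.001, 0.0776]
ee_rot: [0.184, 0.982, -0.009, 0.047]
ft_force: [-0.4, 0.2, -0.7]
grip_width: 0.256
grasp_force: 34.6
```

Run:
```python
from h import *
gf()
I=viewer.camera("side")[:,:,::-1].copy();cv2.imwrite("pics/side_g.png",I)
# blue edges: lean check against vertical cylinder
x0=265;y0=180
B=I[y0:250,x0:365].astype(int);bl=(B[...,0]>B[...,2]*1.02)&(B.max(2)<110)
for r in range(20,60,3):
    c=np.nonzero(bl[r])[0]
    if len(c): print(r+y0,c.min()+x0,c.max()+x0,len(c))
o=status.get_obs();p=o["position"]
for z in(.02,.03,.04,.05,.06): print(z,proj("side",[p[0],p[1],z]))
```

```text
gauge xy mm [17.7886 -0.9688] z 0.07760763336964197 F gauge [np.float64(-0.38754480537768154), np.float64(0.0188668090907598), np.float64(-0.6860407662733671)] t 17.125
206 323 334 12
209 304 333 14
212 304 333 15
215 305 334 13
218 324 333 10
221 324 333 10
224 325 333 9
227 326 333 8
0.02 [[328.3428 221.6016]]
0.03 [[328.397  217.7638]]
0.04 [[328.4518 213.8773]]
0.05 [[328.5074 209.9409]]
0.06 [[328.5637 205.9537]]
```

It is upright again. Now I'll lower it gently onto the plate.

play_rows --plan '[0, 0, 0, 0, 0, 0.0015, 0, 0, 0, 0, 0, 0, 0.0015, 0]'

```text
clock: 17.42
position: [0.5489, 0.0006, 0.0757]
ee_rot: [0.184, 0.982, -0.009, 0.047]
ft_force: [-1.1, 0.1, -1.3]
grip_width: 0.255
grasp_force: 34.6
```

play_rows --plan '[0, 0, 0, 0, 0, 0.001, 0, 0, 0, 0, 0, 0, 0.001, 0]'

```text
clock: 17.68
position: [0.5491, 0.0007, 0.075]
ee_rot: [0.184, 0.982, -0.009, 0.047]
ft_force: [-1.1, 0.3, 0.2]
grip_width: 0.255
grasp_force: 34.8
```

play_rows --plan '[0, 0, 0, 0, 0, 0.0005, 0, 0, 0, 0, 0, 0, 0.0005, 0]'

```text
clock: 17.92
position: [0.5494, 0.0007, 0.0749]
ee_rot: [0.184, 0.982, -0.009, 0.048]
ft_force: [-1.1, -0.3, 5.1]
grip_width: 0.25
grasp_force: 35.2
```

play_rows --plan '[0, 0, 0, 0, 0, 0, 0.3, 0, 0, 0, 0, 0, 0, 0.4, 0, 0, 0, 0, 0, 0, 0.5, 0, 0, 0, 0, 0, 0, 0.5, 0, 3, 0, 0, 0, 0, 0.5, 0, 5.5, 0, 0, 0, 0, 0.5, 0, 5.5, 0, 0.001, 0, 0.01, 0.5, 0, 5.5, 0, 0.0018, 0, 0.0185, 0.5, 0, 5.5, 0, 0.0018, 0, 0.0185, 0.5, 0, 5.5, 0, 0.0018, 0, 0.0185, 0.5]'

```text
clock: 19.18
position: [0.5488, 0.0009, 0.0558]
ee_rot: [0.184, 0.983, 0.0, 0.0]
ft_force: [0.8, 0.5, -0.4]
grip_width: 0.505
grasp_force: 0.0
```

Run:
```python
from h import *
gf();rel()
I=viewer.camera("side")[:,:,::-1].copy();cv2.imwrite("pics/side_h.png",I)
cv2.imwrite("pics/h.png",cv2.resize(I[175:250,265:365],None,fx=6,fy=6,interpolation=cv2.INTER_CUBIC))
```

```text
gauge xy mm [17.8124 -1.0763] z 0.05584522187071721 F gauge [np.float64(0.6141640072684029), np.float64(0.7388505687135344), np.float64(-0.4071598352469561)] t 19.175
tool yaw deg (y axis) 68.77210326732185 tilt [-0.0001  0.0001 -1.    ]
```

View pics/h.png

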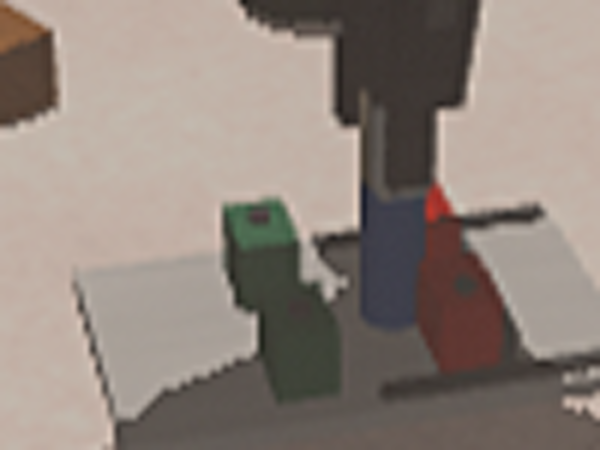

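The pin stands upright, with its foot at crop (390,325) and the fingers around it lower down. I'll close gently, lift a hair, then squeeze harder.

play_rows --plan '[0, 0, 0, 0, 0, 0, 0.35, 0, 0, 0, 0, 0, 0, 0.2, 0, 0, 0, 0, 0, 0, 0, 0, 0, 0, 0, 0, 0, 0, 0, 0, 0, 0, 0, 0, 0]' --squeeze 25

```text
clock: 19.85
position: [0.5491, 0.0006, 0.0561]
ee_rot: [0.184, 0.983, 0.0, 0.0]
ft_force: [-0.8, -0.9, 5.9]
grip_width: 0.272
grasp_force: 24.7
```

play_rows --plan '[0, 0, 0, 0, 0, -0.0015, 0, 0, 0, 0, 0, 0, -0.0015, 0, 0, 0, 0, 0, 0, -0.0015, 0]'

```text
clock: 20.23
position: [0.5487, 0.0009, 0.0571]
ee_rot: [0.184, 0.983, 0.0, -0.0]
ft_force: [-0.6, 0.5, -0.5]
grip_width: 0.272
grasp_force: 24.5
```

play_rows --plan '[0, 0, 0, -0.001, 0, 0, 0, 0, 0, 0, -0.002, 0, 0, 0, 0, 0, 0, -0.003, 0, 0, 0, 0, 0, 0, -0.003, 0, 0, 0]' --squeeze 100

```text
clock: 20.72
position: [0.5507, -0.0002, 0.0569]
ee_rot: [0.184, 0.983, -0.0, -0.001]
ft_force: [-6.3, -0.0, 0.7]
grip_width: 0.25
grasp_force: 98.0
```

```bash
python3 -c "
from h import *
gf()"
```

```text
gauge xy mm [19.9473 -1.4721] z 0.056901254176031826 F gauge [np.float64(-5.903591617606599), np.float64(-2.3035228650532926), np.float64(0.69380171466373)] t 20.725
```

Pressing with about 6 N, stopped. Holding.

play_rows --plan '[0, 0, 0, 0, 0, 0, 0, 0, 0, 0, 0, 0, 0, 0, 0, 0, 0, 0, 0, 0, 0, 0, 0, 0, 0, 0, 0, 0]'

```text
clock: 21.22
position: [0.5506, -0.0002, 0.0569]
ee_rot: [0.184, 0.983, -0.0, -0.001]
ft_force: [-5.3, 1.0, 0.7]
grip_width: 0.249
grasp_force: 98.0
```

play_rows --plan '[0, 0, 0, 0, 0, 0, 0, 0, 0, 0, 0, 0, 0, 0, 0, 0, 0, 0, 0, 0, 0, 0, 0, 0, 0, 0, 0, 0]'

```text
clock: 21.72
position: [0.5506, -0.0002, 0.0569]
ee_rot: [0.184, 0.983, -0.0, -0.001]
ft_force: [-6.1, 0.4, 0.1]
grip_width: 0.251
grasp_force: 98.0
```

Run:
```python
from h import *
gf()
I=viewer.camera("side")[:,:,::-1].copy();cv2.imwrite("pics/side_i.png",I)
x0=300;y0=195
B=I[y0:235,x0:350].astype(int);bl=(B[...,0]>B[...,2]*1.02)&(B.max(2)<110)
for r in range(10,36,4):
    c=np.nonzero(bl[r])[0]; c=c[c>15]
    if len(c): print(r+y0,c.min()+x0,c.max()+x0,len(c))
# rack: fit box in top image, then hole
T=cv2.imread("pics/top0.png");roi=(192,178,52,52);H=hsv("top",T,roi);m=(H[...,1]>150).astype(np.uint8)
m=cv2.morphologyEx(m,cv2.MORPH_CLOSE,np.ones((9,9),np.uint8)).astype(float)
rk=lambda p,k:[box(-.0425,.0425,-.0425,.0425,0,.035,p)]
r=fit(rk,[("top",roi,m,0)],[.487,.248,-.05],[.004,.004,.05]);print("rack",r)
hx=(206,193,22,22);V=hsv("top",T,hx)[...,2];print(V[::3,::2])
```

```text
gauge xy mm [19.8978 -1.4724] z 0.05689728684684485 F gauge [np.float64(-5.870966970454229), np.float64(-1.8692215114440374), np.float64(0.08736159332959748)] t 21.725
209 326 335 10
213 326 335 10
217 325 335 11
221 325 333 9
225 325 333 9
229 329 331 3
rack (array([0.4904, 0.2528, 0.0907]), np.float64(74.50049980776626), np.float64(1293.0))
[[ 97  98  98  97  99  96  99  99  98  97  97]
 [104 106 106 104 101  87  92 101  99 101 101]
 [ 95  96  92  43  26  31  86  80  81  95  96]
 [ 99  98  68  23  57 101 101 100  98  99 102]
 [ 94  94  64  29  93  98  98  97  93  91  94]
 [100 101 101  70  57  96  93  85  98  99  99]
 [ 93  99  99  98  96  96  97  98  98  97  99]
 [ 95  96  95  97  96  95  96  93  96  96  96]]
```

play_rows --plan '[0, 0, 0, 0.003, 0.0005, 0, 0, 0, 0, 0, 0.006, 0.0005, 0, 0, 0, 0, 0, 0.007, 0.0005, -0.02, 0, 0, 0, 0, 0.007, 0.0005, -0.06, 0, 0, 0, 0, 0.007, 0.0005, -0.09, 0, 0, 0, 0, 0.007, 0.0005, -0.09, 0]'

```text
clock: 22.52
position: [0.5473, 0.003, 0.15]
ee_rot: [0.184, 0.983, 0.001, 0.003]
ft_force: [0.5, 0.2, -1.7]
grip_width: 0.243
grasp_force: 98.1
```

Run:
```python
from h import *
rk=lambda p,k:[box(-.0425,.0425,-.0425,.0425,0,.035,p)]
obs=[]
for n,roi,p in(("top",(192,178,52,52),"pics/top0.png"),("side",(220,162,62,46),"pics/side0.png")):
    H=hsv(n,cv2.imread(p),roi);m=(H[...,1]>(150 if n=="top" else 95)).astype(np.uint8)
    m=cv2.morphologyEx(m,cv2.MORPH_CLOSE,np.ones((7,7),np.uint8)).astype(float)
    o=(n,roi,m,0);obs.append(o);r=fit(rk,[o],[.49,.252,.08],[.004,.004,.03]);print(n,r,render(n,rk(r[0],0),roi).sum())
r=fit(rk,obs,[.49,.252,.08],[.004,.004,.03]);print("both",r)
# hole outline check in top image, edges by local contrast
T=cv2.imread("pics/top0.png");x,y,w=203,190,28
c=T[y:y+w,x:x+w];c=cv2.resize(c,None,fx=14,fy=14,interpolation=cv2.INTER_CUBIC)
c=np.clip(c.astype(float)*1.8,0,255).astype(np.uint8)
t=np.arange(0,6.3,.1);q=r[0];E=np.c_[q[0]+.015*np.cos(t),q[1]+.015*np.sin(t),0*t+.035]
cv2.polylines(c,[((proj("top",E)-[x-.5,y-.5])*14).astype(np.int32)],True,(0,255,0),1)
I=viewer.camera("side")[:,:,::-1];cv2.imwrite("pics/side_j.png",I)
d=cv2.resize(I[140:210,215:285],(392,392),interpolation=cv2.INTER_CUBIC)
cv2.polylines(d,[((proj("side",E)-[214.5,139.5])*5.6).astype(np.int32)],True,(0,255,0),1)
cv2.imwrite("pics/j.png",np.hstack([c,d]));rel((q[0],q[1],.147))
```

```text
top (array([0.4907, 0.2527, 0.0925]), np.float64(74.42065359477124), np.float64(1293.0)) 1392.9098039215685
side (array([0.4883, 0.2527, 0.0921]), np.float64(366.3374394463668), np.float64(726.0)) 1109.513725490196
both (array([0.4891, 0.2531, 0.0963]), np.float64(448.1856824298347), np.float64(2019.0))
tool yaw deg (y axis) 68.77721107509613 tilt [-0.0024  0.002  -1.    ]
(np.float64(0.4891416750412493), np.float64(0.2530630406344431), 0.147) -> tool shift [0.1438 0.2124 0.0013]
```

View pics/j.png

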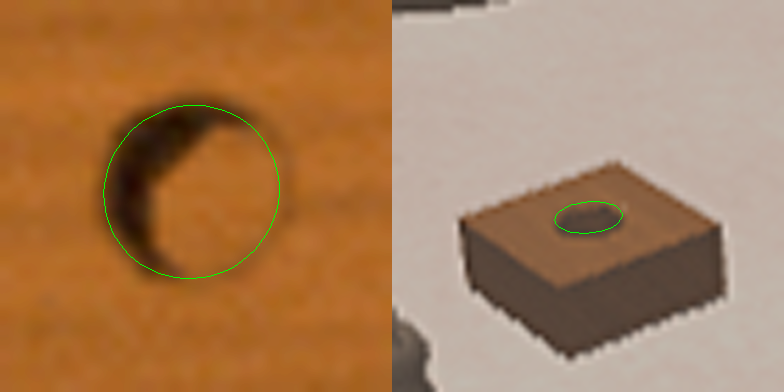

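Top crop: the hole mouth lies at about (194,189), within 0.5 mm of the fitted circle, and the side overlay agrees. Next I'll measure how the pin sits in the grip by comparing blue-edge columns with the TCP projection, both now and at the first grasp.

Run:
```python
from h import *
def edges(f,p,zoff,zs):
    I=cv2.imread(f).astype(float)
    for z in zs:
        u,v=proj("side",[p[0],p[1],p[2]-zoff+z])[0];r=int(round(v));row=I[r-1:r+2,int(u)-14:int(u)+15].mean(0)
        b=row[:,2]-row[:,0]; g=row.sum(1); e=np.interp(np.arange(0,28.01,.1),np.arange(29),row[:,2])
        th=(e[:30].mean()+e[130:150].mean())/2; k=np.nonzero(e<th)[0]/10+int(u)-14
        print(f,z,"mid-u",round((k.min()+k.max())/2-u,2),"w",round(k.max()-k.min(),1))
edges("pics/side_c.png",[.4737,.0308,.1377],.0663,(.01,.02,.03,.04,.05))
o=status.get_obs();edges("pics/side_j.png",o["position"],.0475,(.005,.01,.015,.02,.025,.03))
```

```text
pics/side_c.png 0.01 mid-u -0.67 w 11.5
pics/side_c.png 0.02 mid-u -0.67 w 11.7
pics/side_c.png 0.03 mid-u -0.57 w 11.7
pics/side_c.png 0.04 mid-u -0.57 w 11.7
pics/side_c.png 0.05 mid-u -0.66 w 12.1
pics/side_j.png 0.005 mid-u 1.79 w 11.1
pics/side_j.png 0.01 mid-u 1.77 w 11.1
pics/side_j.png 0.015 mid-u 1.74 w 11.1
pics/side_j.png 0.02 mid-u 1.67 w 10.8
pics/side_j.png 0.025 mid-u -3.76 w 21.0
pics/side_j.png 0.03 mid-u -3.83 w 20.9
```

play_rows --plan '[0, 0, 0, 0.03, 0.043, 0, 0, 0, 0, 0, 0.06, 0.086, 0, 0, 0, 0, 0, 0.09, 0.129, 0, 0, 0, 0, 0, 0.12, 0.171, 0, 0, 0, 0, 0, 0.14, 0.2, 0, 0, 0, 0, 0, 0.148, 0.211, 0, 0, 0, 0, 0, 0.148, 0.211, 0, 0, 0, 0, 0, 0.148, 0.211, 0.03, 0, 0, 0, 0, 0.148, 0.211, 0.055, 0, 0, 0, 0, 0.148, 0.211, 0.055, 0, 0, 0, 0, 0.148, 0.211, 0.055, 0]'

```text
clock: 23.95
position: [0.4848, 0.2521, 0.0933]
ee_rot: [0.185, 0.983, 0.0, 0.0]
ft_force: [-0.0, 0.6, -1.4]
grip_width: 0.251
grasp_force: 98.3
```

Run:
```python
from h import *
o=status.get_obs();p=o["position"];print(p,o["ft_force"])
I=viewer.camera("side")[:,:,::-1].copy();cv2.imwrite("pics/side_k.png",I)
d=cv2.resize(I[130:210,205:295],None,fx=7,fy=7,interpolation=cv2.INTER_CUBIC)
t=np.arange(0,6.3,.1);E=np.c_[.4895+.015*np.cos(t),.252+.015*np.sin(t),0*t+.035]
cv2.polylines(d,[((proj("side",E)-[204.5,129.5])*7).astype(np.int32)],True,(0,255,0),1)
f=p[2]-.0481;F=np.c_[p[0]+.0037+.012*np.cos(t),p[1]-.0015+.012*np.sin(t),0*t+f];print("foot",f)
cv2.polylines(d,[((proj("side",F)-[204.5,129.5])*7).astype(np.int32)],True,(255,255,0),1)
cv2.imwrite("pics/k.png",d)
```

```text
[0.4848 0.2521 0.0933] [-0.0163  0.6343 -1.4098]
foot 0.0451855348952843
```

View pics/k.png

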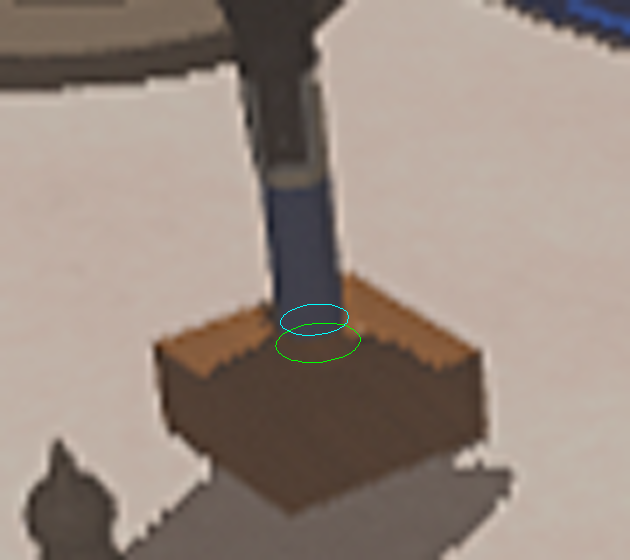

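The foot (about (308,338) in the crop) hangs just above the hole (about (318,343)), roughly 1–2 mm short in the image-right direction. I'll nudge it and lower in steps, watching the force.

play_rows --plan '[0, 0, 0, -0.0015, 0.001, 0.002, 0, 0, 0, 0, -0.0015, 0.001, 0.006, 0, 0, 0, 0, -0.0015, 0.001, 0.01, 0, 0, 0, 0, -0.0015, 0.001, 0.012, 0, 0, 0, 0, -0.0015, 0.001, 0.012, 0]'

```text
clock: 24.62
position: [0.4855, 0.2533, 0.0801]
ee_rot: [0.184, 0.983, -0.0, -0.0]
ft_force: [0.2, -0.3, -1.3]
grip_width: 0.247
grasp_force: 98.3
```

play_rows --plan '[0, 0, 0, 0, 0, 0.002, 0, 0, 0, 0, 0, 0, 0.004, 0, 0, 0, 0, 0, 0, 0.004, 0]'

```text
clock: 25.0
position: [0.4855, 0.2533, 0.0762]
ee_rot: [0.184, 0.983, -0.0, -0.0]
ft_force: [0.7, -0.6, -1.4]
grip_width: 0.248
grasp_force: 98.3
```

The foot is about 7 mm below the mouth with no resistance. Continuing down.

play_rows --plan '[0, 0, 0, 0, 0, 0.003, 0, 0, 0, 0, 0, 0, 0.006, 0, 0, 0, 0, 0, 0, 0.009, 0, 0, 0, 0, 0, 0, 0.012, 0, 0, 0, 0, 0, 0, 0.015, 0, 0, 0, 0, 0, 0, 0.0165, 0, 0, 0, 0, 0, 0, 0.0165, 0]'

```text
clock: 25.88
position: [0.4856, 0.2533, 0.0598]
ee_rot: [0.184, 0.983, -0.0, -0.0]
ft_force: [0.3, 0.5, -1.6]
grip_width: 0.253
grasp_force: 98.3
```

play_rows --plan '[0, 0, 0, 0, 0, 0.001, 0, 0, 0, 0, 0, 0, 0.0015, 0, 0, 0, 0, 0, 0, 0.0015, 0]'

```text
clock: 26.25
position: [0.4857, 0.2534, 0.0585]
ee_rot: [0.184, 0.983, 0.0, 0.0]
ft_force: [-0.0, -0.4, 0.3]
grip_width: 0.248
grasp_force: 98.3
```

play_rows --plan '[0, 0, 0, 0, 0, 0, 0.3, 0, 0, 0, 0, 0, 0, 0.35, 0, 0, 0, 0, 0, 0, 0.5, 0, 0, 0, 0, 0, 0, 0.6, 0, 0, 0, 0, 0, 0, 0.6, 0, 0, 0, 0, 0, -0.03, 0.6, 0, 0, 0, 0, 0, -0.07, 0.6, 0, 0, 0, 0, 0, -0.11, 0.6, 0, 0, 0, 0, 0, -0.15, 0.6, 0, 0, 0, 0, 0, -0.15, 0.6]' --squeeze 30

```text
clock: 27.5
position: [0.4872, 0.2541, 0.2117]
ee_rot: [0.184, 0.983, 0.002, 0.002]
ft_force: [-0.1, -0.1, -1.1]
grip_width: 0.601
grasp_force: 0.0
```

Run:
```python
from h import *
I=viewer.camera("side")[:,:,::-1].copy();T=viewer.camera("top")[:,:,::-1].copy()
cv2.imwrite("pics/top_l.png",T)
a=cv2.resize(I[110:230,190:340],None,fx=4,fy=4,interpolation=cv2.INTER_CUBIC)
cv2.imwrite("pics/l.png",a)
```

```text
(no output)
```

View pics/l.png

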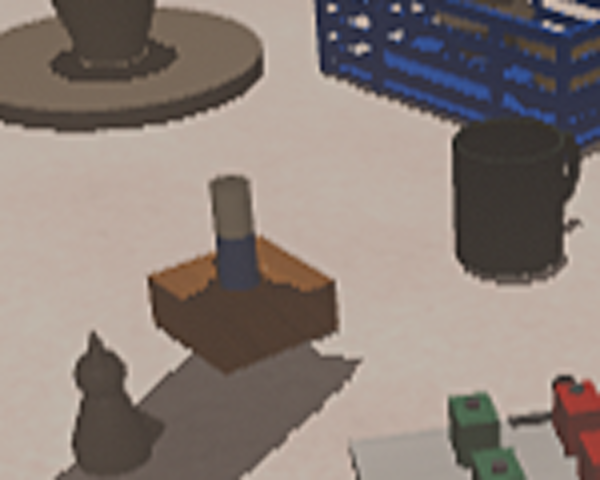

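The pin stands seated in the rack, with its top at crop (230,180) and its blue part entering the hole at (238,285). The mug and cat are untouched. Handing in.

```bash
python3 -c "
from workcell import manip
print(manip.hand_in())"
```

```text
the job is handed in; nothing more can be done
None
```

The job is handed in; no verdict came back. The pin went through the green gap and was stopped by the red jaws, held there at about 6 N for roughly 1 s. It now stands released in the rack hole. On the first press it leaned about 0.1 rad in the grip, so I set it down on the plate and gripped it again lower; the mug, bowl and cat were never approached.

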